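# Line up the bottles by height on the stand

## Robot

A 7-joint arm with a two-finger parallel gripper is mounted at the origin on a cart in front of the work surface, level with it; the furniture and walls round the work are solid. World frame = base frame: x ahead of the robot, y to its left, z up, the work surface at z = 0. Lengths are in m, angles in degrees, forces in N, time in s.
With the tool pointing down it reaches from about 0.35 to 0.9 m from the base axis. Payload 7.2 kg.
Tool frame: the origin (TCP) lies at the very end of the fingers, on their centre line; the grasp point (between the pads) lies 19 mm behind it (manip.grasp_offset is the z of the grasp point in the tool frame, in m); z points along the fingers, y is the line along which they close (so a half turn about z gives the same grasp; the last joint's range is limited). The gripper opens to 85 mm and grips with 20 to 120 N. Pads are 22 mm wide; open, the fingers measure 114 mm over their backs; the gripper's body (76 mm by 85 mm) begins 54 mm behind the grasp point. The pads swing forward as they close: fully open they stand 13 mm farther back than shut.
Start: joints at [61.009, 23.554, -0.728, 91.456, 0.321, 64.991, -4.71], TCP at [0.265, -0.566, 0.231] pointing down, gripper open.
Joint ranges: [-169.25, 169.25], [-16.82, 113.86], [-84.01, 82.57], [7.8, 145.47], [-59.2, 239.2], [7.22, 106.19], [-163.78, 163.78]. Speed limits (degrees/s): [136.94, 136.94, 172.46, 172.46, 180, 180, 180].

## Interface

Orientations are given as a 3x3 rotation matrix whose columns are the frame's x, y, z axes.
In Python, from plant import manip, imaging, ticket gives the robot as it stands. The module is installed in compiled form; this text tells all that it offers.
- The arm moves only by the tool send_rows, never from a script. Its argument "moves" is a list of rows, each a list of 6 numbers: the shift along the tool's x, y, z in units of 40 mm (1.0 is 40 mm), then the turn, a rotation vector about the tool's x, y, z in units of 0.12 rad (1.0 is 0.12 rad). In form: [[dx, dy, dz, ax, ay, az], ...]. A call has 1 to 12 rows; each row shifts and turns the commanded pose from where the row before left it, along the tool's axes as they then stand; what a row does not reach is not made up. A row lasts 1/12 s, in which the tool goes at most 41.7 mm and 7.16 degrees, less where a joint would pass 70% of its speed; a pose out of reach is approached as far as the arm can. A call with a number of a shift or a turn outside -1 to 1 is refused whole. A call with a gripper value outside its range is refused whole. "gripper" is the gripper's target within -1 to 1 (fully open at 1, half-way at 0, shut at -1), set as the call begins (left out, the last holds). The fingers move at their own pace and stop on an object; "squeeze" is the grip in N (left out, the last holds). Time passes only in rows, so rows that do not move let the fingers close. It gives the time, the measured TCP pose, the force, the opening and the grip force at its end, in the units of the state.
- manip.get_obs(): the state, without advancing time (a new reading comes with each control period).
- imaging.read_camera(name): name is "side" or "top"; returns the picture (480x640x3 uint8, blue, green, red); there is no depth.
- imaging.camera_model(name): a dict with "camera_matrix" (3x3 intrinsics, pixels), "dist_coeffs" ([k1, k2, p1, p2, k3] as OpenCV has them; the pictures are not rectified), "R" (3x3) and "t" (3): a world point X has camera coordinates R X + t. Camera axes: x right, y down, z forward; pixel columns grow to the right and rows downward; lengths in m; the calibration is good to about 2 mm. A picture is of the moment at which its call begins. camera_model takes no time and is no camera call.
- ticket.sign_off(): hands the job in; it is judged then, once.
The state is a dict: "clock": time; "joint_positions": joint angles; "qvel": joint speeds; "joint_efforts": joint torques, N m; "tool_pos": TCP position; "orientation": TCP orientation; "ft_force": force on the tool from outside, world axes, zero at the start; "wrist_torque": the same for the moment, N m; "finger_gap": finger opening in m; "grip_force": force on a finger pad.
Only numpy, scipy, OpenCV 4.12 (cv2) and the standard library are available. Lean on these libraries where they do the work, as an engineer would, in place of code of your own. Each camera call takes 0.05 s, during which the arm holds its last target. There are 200 camera calls.

## Task

Line up the three spray bottles and the small amber jar on the wooden stand in order of height, standing upright, one centred on each black disc: the tallest on the disc next to the yellow end stop, then shorter and shorter towards the grey one. Do not knock any of the four over.

Things in the scene. Friction and masses are not known exactly. Their poses are not given: they have to be found in the camera images.
- white_bottle: white spray bottle with a narrow white neck and a clear cap, the tallest of the four: 162 mm high, body 49 mm diameter and round up to the shoulder (grip it at 95 to 115 mm above its foot), about 0.19 kg. Stands upright, loose on the bench; origin at the centre of its underside, z up along its axis.
- orange_bottle: slim orange pump bottle with a clear cap, second tallest: 138 mm high, body 33 mm diameter and round up to 100 mm, about 0.06 kg; grip it at 70 to 95 mm above its foot. Stands upright, loose on the bench; origin at the centre of its underside, z up along its axis.
- squat_bottle: squat white spray bottle with a clear cap, third tallest: 100 mm high, body 52 mm diameter, about 0.11 kg; grip its round body at 40 to 52 mm above its foot. Stands upright, loose on the bench; origin at the centre of its underside, z up along its axis.
- amber_jar: small amber glass jar with a black cap, the shortest: 65 mm high, 48 mm diameter, about 0.12 kg; grip it at 30 to 45 mm above its foot. Stands upright, loose on the bench; origin at the centre of its underside, z up along its axis.
- stand: low wooden board on the bench, 84 mm by 400 mm (long side along its y axis), top 16 mm above the bench, with the four black discs let in along its middle and an end stop at each end; origin at the centre of its underside, y along the row (towards mark_a), z up; fixed. Behind it a carton flap 0.57 m above the bench reaches forward to 0.61 m ahead of the robot base: carry things over the stand low and not beyond it.
- mark_a: black rubber disc, 60 mm diameter, let in flush with the top of the wooden stand, one of four alike in a row, 85 mm apart; origin at the centre of its top face (16 mm above the bench), z up, y along the row; fixed. The end disc on the stand's +y end.
- mark_b: black rubber disc, 60 mm diameter, let in flush with the top of the wooden stand, one of four alike in a row, 85 mm apart; origin at the centre of its top face (16 mm above the bench), z up, y along the row; fixed. The second from the +y end.
- mark_c: black rubber disc, 60 mm diameter, let in flush with the top of the wooden stand, one of four alike in a row, 85 mm apart; origin at the centre of its top face (16 mm above the bench), z up, y along the row; fixed. The third from the +y end.
- mark_d: black rubber disc, 60 mm diameter, let in flush with the top of the wooden stand, one of four alike in a row, 85 mm apart; origin at the centre of its top face (16 mm above the bench), z up, y along the row; fixed. The end disc on the -y end.
- stop_yellow: yellow end stop, a block 70 x 20 x 28 mm across one end of the stand's top (at either end, the other end has a like grey one), 56 mm from the centre of the nearest disc; origin at the centre of its underside (16 mm above the bench); fixed. It marks the tall end of the row.
Things that resemble listed ones, but are neither listed nor needed, are in the scene too. Several things have the shape of the amber_jar; the one meant has the colours described above.

How it is judged (in metres and radians):
At the end, for the whole second after the job is handed in: Each bottle stands upright (within 0.1 rad) and at rest on the stand's top, its centre within 13 mm of the centre of its own disc: white spray bottle on the disc next to the yellow stop, then orange, then squat white, then the amber jar next to the grey stop; all released (((horizontal distance between stop_yellow and mark_a below 0.1 m and horizontal distance between white_bottle and mark_a below 0.013 m and horizontal distance between orange_bottle and mark_b below 0.013 m and horizontal distance between squat_bottle and mark_c below 0.013 m and horizontal distance between amber_jar and mark_d below 0.013 m) or (horizontal distance between stop_yellow and mark_d below 0.1 m and horizontal distance between white_bottle and mark_d below 0.013 m and horizontal distance between orange_bottle and mark_c below 0.013 m and horizontal distance between squat_bottle and mark_b below 0.013 m and horizontal distance between amber_jar and mark_a below 0.013 m)) and angle between each of white_bottle, orange_bottle, squat_bottle, amber_jar's own z axis and vertical below 0.1 rad and z of white_bottle in the frame of mark_a between -0.006 and 0.006 m and linear speed of each of white_bottle, orange_bottle, squat_bottle, amber_jar below 0.02 m/s and angular speed of each of white_bottle, orange_bottle, squat_bottle, amber_jar below 0.2 rad/s and contact force between the fingers and white_bottle below 0.1 N and z of orange_bottle in the frame of mark_a between -0.006 and 0.006 m and contact force between the fingers and orange_bottle below 0.1 N and z of squat_bottle in the frame of mark_a between -0.006 and 0.006 m and contact force between the fingers and squat_bottle below 0.1 N and z of amber_jar in the frame of mark_a between -0.006 and 0.006 m and contact force between the fingers and amber_jar below 0.1 N); the robot touches nothing.
It fails at once if one of the four bottles is knocked over (angle between any of white_bottle, orange_bottle, squat_bottle, amber_jar's own z axis and vertical above 0.8 rad).
It also fails if it takes over 112 s, if anything falls off the work surface, if the arm or the gripper's body presses on something with over 40 N, if the wrist force passes 120 N, or if a joint passes its speed limit or range.

## Working session

There is one attempt and no reset: what is moved stays moved. The work goes in short steps, Python scripts to look and compute and a tool call to move; the robot and the scene stay as the last step left them, time stands still between calls to the robot, and variables do not carry over. Pictures are saved under pics/ and viewed, at most 14 in all, crops included, and the job is handed in when it is done.

Besides the shell and the picture viewer there is one more tool, called after "Request:" as name(argument=value, ...), one argument or row to a line, values as JSON. send_rows: Moves the arm, as the interface text tells. Its arguments: {"type":"object","properties":{"moves":{"type":"array"},"gripper":{"type":"number"},"squeeze":{"type":"number"}},"required":["moves"]}

```bash
mkdir -p pics; ls
python3 - <<'E'
from plant import manip, imaging
import cv2
for n in("top","side"):
    cv2.imwrite(f"pics/{n}0.png",imaging.read_camera(n)); print(n,imaging.camera_model(n))
print(manip.get_obs(), manip.grasp_offset)
E
```

```text
pics
top {'camera_matrix': array([[434.62173739,   0.        , 315.09696697],
       [  0.        , 434.62173739, 232.26320019],
       [  0.        ,   0.        ,   1.        ]]), 'dist_coeffs': array([-0.09485701,  0.        ,  0.        ,  0.        ,  0.        ]), 'R': array([[ 0.0300267 , -0.99950349,  0.00954784],
       [-0.99227159, -0.03095729, -0.12016129],
       [ 0.12039721, -0.005866  , -0.99270847]]), 't': array([-0.06136531,  0.4568779 ,  1.21180866])}
side {'camera_matrix': array([[444.01445789,   0.        , 320.8559816 ],
       [  0.        , 444.01445789, 238.72593533],
       [  0.        ,   0.        ,   1.        ]]), 'dist_coeffs': array([0.01327385, 0.        , 0.        , 0.        , 0.        ]), 'R': array([[-0.84741715, -0.53089598, -0.00579896],
       [-0.33535192,  0.54369322, -0.76937427],
       [ 0.41161057, -0.65003626, -0.63877195]]), 't': array([0.35302692, 0.21342117, 0.89617887])}
{'clock': 0.1, 'joint_positions': array([61.00855582, 23.59702736, -0.73166288, 91.49894012,  0.32229404,
       64.99125228, -4.71064761]), 'qvel': array([ 0.0098548 , -0.04334975,  0.01654621, -0.06251305, -0.01799496,
       -0.12830136,  0.00732623]), 'joint_efforts': array([ 2.24910800e-03, -6.01829410e+01,  6.84060138e-01, -3.00089478e+01,
        1.40240268e-02,  6.43434178e-03,  1.86202448e-05]), 'tool_pos': array([ 0.2647631 , -0.56565135,  0.23052178]), 'orientation': array([[ 9.05657778e-01,  4.24008805e-01, -7.23366478e-04],
       [ 4.24009409e-01, -9.05656853e-01,  1.29844850e-03],
       [-1.04568213e-04, -1.48266417e-03, -9.99998895e-01]]), 'ft_force': array([ 0.65686266, -0.1941958 , -0.10362672]), 'wrist_torque': array([-0.00789136, -0.0479505 , -0.02741392]), 'grip_force': 0.0, 'finger_gap': 0.08581533515190717} -0.0187
```

View pics/top0.png

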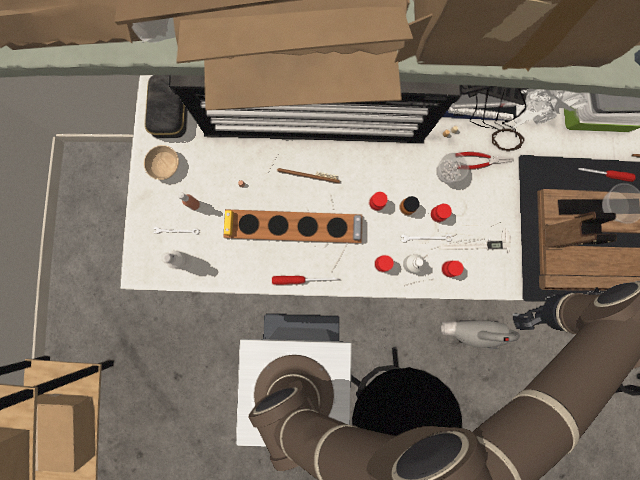

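View pics/side0.png

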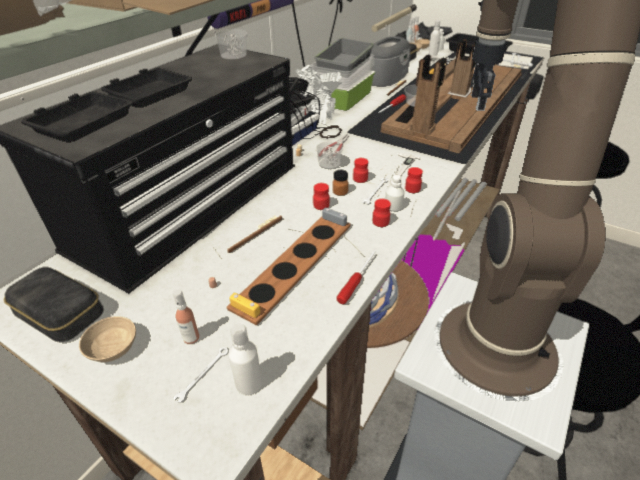

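The top view shows the stand's yellow stop at (231,223) and its grey stop at (357,228), with discs at (249,224) to (337,227). The things that could be mistaken for each other:
- **Jar shapes:** (410,206) has a black cap and amber body, so it is the one I want. (378,201), (441,213), (385,264) and (453,269) are red.
- **White bottles:** (175,260) is the tall one and (414,264) the squat one.
- **Orange bottle:** (190,201), the only one.

Next I'll check these in close crops.

Run:
```python
import cv2,numpy as np
t=cv2.imread("pics/top0.png"); s=cv2.imread("pics/side0.png")
def c(im,x,y,w,h,k): return cv2.resize(im[y:y+h,x:x+w],None,fx=k,fy=k,interpolation=cv2.INTER_CUBIC)
a=np.hstack([c(t,150,185,80,100,5),c(t,365,185,80,100,5)])
b=np.hstack([c(s,165,285,100,120,4),c(s,305,150,100,120,4)])
cv2.imwrite("pics/ct.png",a);cv2.imwrite("pics/cs.png",b)
```

```text
(no output)
```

View pics/ct.png

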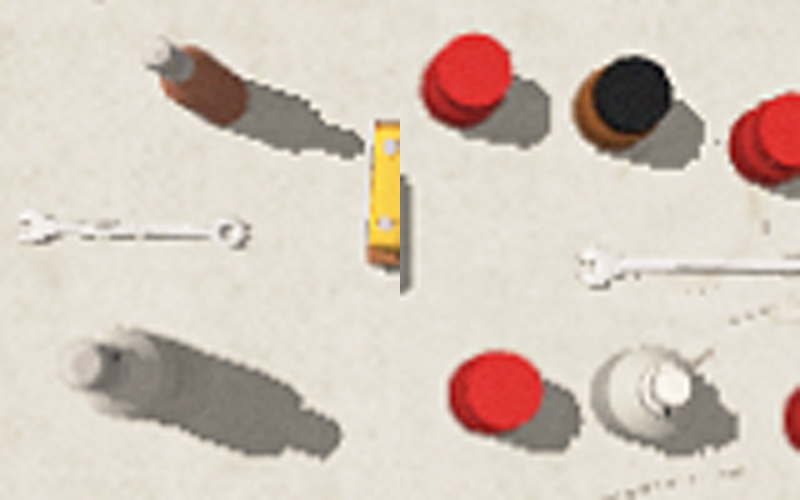

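View pics/cs.png

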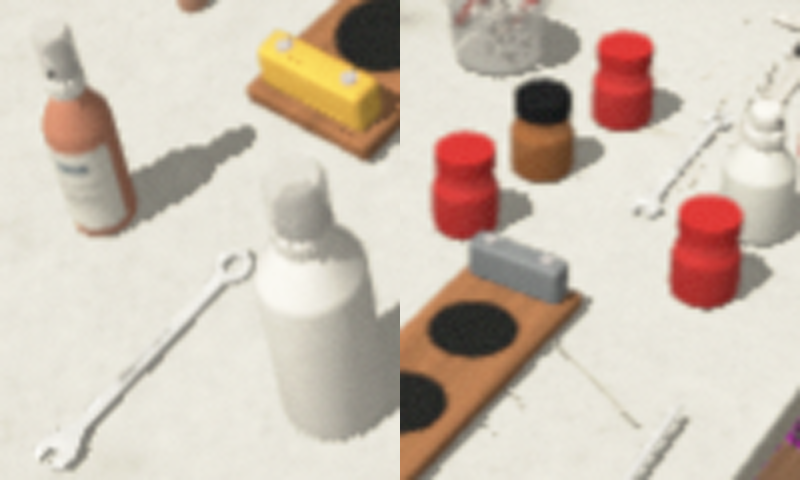

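The jar at (411,204), with its black cap and amber body, is the right one. The squat bottle's cap is at (419,262), the orange cap at (182,195) and the tall white cap at (167,258). Now I'll locate all four and the discs.

```bash
cat > h.py <<'E'
import cv2,numpy as np
from plant import manip,imaging
M={n:imaging.camera_model(n) for n in("top","side")}
def ray(n,p,z):
    m=M[n];u=cv2.undistortPoints(np.array([[p]],float),m["camera_matrix"],m["dist_coeffs"])[0,0]
    d=m["R"].T@np.r_[u,1];o=-m["R"].T@m["t"];return (o+d*(z-o[2])/d[2])[:2].round(4)
def proj(n,X):
    m=M[n];return cv2.projectPoints(np.array([X],float),cv2.Rodrigues(m["R"])[0],m["t"],m["camera_matrix"],m["dist_coeffs"])[0][0,0].round(1)
def snap(tag):
    r={}
    for n in M:
        r[n]=imaging.read_camera(n);cv2.imwrite(f"pics/{n}{tag}.png",r[n])
    return r
def st():
    o=manip.get_obs();print(round(o["clock"],2),o["tool_pos"].round(4),"gap",round(o["finger_gap"],4),"F",o["grip_force"],o["ft_force"].round(1),"\n",o["orientation"].round(4))
E
python3 - <<'E'
from h import *
P={"white":((167,257.6),(238,327.5),.162),"orange":((182,195.4),(178,293),.138),"squat":((419.4,262),(397,176),.1),"jar":((411.4,204),(340.75,173.2),.065)}
for k,(a,b,z) in P.items(): print(k,ray("top",a,z),ray("side",b,z))
for n,box in(("top",(222,205,370,245)),("side",(225,205,355,325))):
    im=cv2.imread(f"pics/{n}0.png");x0,y0,x1,y1=box
    m=(im[y0:y1,x0:x1].max(2)<60).astype(np.uint8)
    k,_,s,c=cv2.connectedComponentsWithStats(m)
    for i in range(1,k):
        if s[i,4]>150: print(n,s[i,4],c[i]+[x0,y0],ray(n,c[i]+[x0,y0],.016))
E
```

```text
white [0.3656 0.3282] [0.3681 0.3315]
orange [0.5323 0.3077] [0.5303 0.3143]
squat [ 0.3781 -0.3293] [ 0.3791 -0.3294]
jar [ 0.5424 -0.3151] [ 0.5443 -0.3127]
top 295 [248.16610169 223.78644068] [0.4786 0.1466]
top 292 [277.80479452 224.9109589 ] [0.478  0.0608]
top 294 [307.05442177 225.91836735] [ 0.4777 -0.0237]
top 292 [336.57534247 227.1130137 ] [ 0.4769 -0.1089]
side 207 [322.70048309 231.88888889] [ 0.4782 -0.1076]
side 241 [304.53526971 250.27385892] [ 0.4782 -0.0225]
side 287 [284.18815331 270.43205575] [0.479  0.0624]
side 341 [261.54545455 292.94428152] [0.4796 0.1476]
```

Request:
send_rows(
  moves=[
    [0, 0, -0.2, 0, 0, -0.947],
    [0, 0, -0.2, 0, 0, -0.947],
    [0, 0, -0.2, 0, 0, -0.947],
    [0, 0, -0.2, 0, 0, -0.947],
    [0, 0, -0.2, 0, 0, -0.947],
    [0, 0, -0.2, 0, 0, -0.947],
    [0, 0, -0.2, 0, 0, -0.947],
    [0, 0, -0.2, 0, 0, -0.947],
    [0, 0, -0.2, 0, 0, -0.947],
    [0, 0, -0.2, 0, 0, -0.947],
    [0, 0, 0, 0, 0, 0],
    [0, 0, 0, 0, 0, 0],
  ],
  gripper=1,
  squeeze=30,
)

```text
clock: 1.1
tool_pos: [0.2648, -0.5661, 0.3111]
orientation: [[0.0, 1.0, 0.0], [1.0, -0.0, 0.0], [0.0, 0.0, -1.0]]
ft_force: [-0.1, -0.1, -0.6]
finger_gap: 0.0854
grip_force: 0.0
```

Request:
send_rows(
  moves=[
    [0.63, 0.696, 0.3, 0, 0, 0],
    [0.63, 0.696, 0.3, 0, 0, 0],
    [0.63, 0.696, 0.3, 0, 0, 0],
    [0.63, 0.696, 0.3, 0, 0, 0],
    [0.63, 0.696, 0.3, 0, 0, 0],
    [0.63, 0.696, 0.3, 0, 0, 0],
    [0.63, 0.696, 0.3, 0, 0, 0],
    [0.63, 0.696, 0.3, 0, 0, 0],
    [0.63, 0.696, 0.3, 0, 0, 0],
    [0.63, 0.696, 0.3, 0, 0, 0],
    [0, 0, 0, 0, 0, 0],
    [0, 0, 0, 0, 0, 0],
  ],
)

```text
clock: 2.1
tool_pos: [0.5435, -0.3097, 0.1893]
orientation: [[-0.005, 1.0, -0.002], [1.0, 0.005, 0.003], [0.003, -0.002, -1.0]]
ft_force: [-1.2, -1.1, 0.1]
finger_gap: 0.0854
grip_force: 0.0
```

Request:
send_rows(
  moves=[
    [-0.1, 0, 0.4, 0, 0, 0],
    [0, 0, 0.5, 0, 0, 0],
    [0, 0, 0.5, 0, 0, 0],
    [0, 0, 0.5, 0, 0, 0],
    [0, 0, 0.5, 0, 0, 0],
    [0, 0, 0.5, 0, 0, 0],
    [0, 0, 0.5, 0, 0, 0],
    [0, 0, 0.5, 0, 0, 0],
    [0, 0, 0.35, 0, 0, 0],
    [0, 0, 0, 0, 0, 0],
    [0, 0, 0, 0, 0, 0],
    [0, 0, 0, 0, 0, 0],
  ],
)

```text
clock: 3.1
tool_pos: [0.5429, -0.3179, 0.0223]
orientation: [[-0.002, 1.0, 0.001], [1.0, 0.002, -0.001], [-0.001, 0.001, -1.0]]
ft_force: [-0.2, -0.5, 0.1]
finger_gap: 0.0853
grip_force: 0.0
```

Request:
send_rows(
  moves=[
    [0, 0, 0, 0, 0, 0],
    [0, 0, 0, 0, 0, 0],
    [0, 0, 0, 0, 0, 0],
    [0, 0, 0, 0, 0, 0],
    [0, 0, 0, 0, 0, 0],
    [0, 0, 0, 0, 0, 0],
    [0, 0, 0, 0, 0, 0],
    [0, 0, 0, 0, 0, 0],
    [0, 0, 0, 0, 0, 0],
    [0, 0, 0, 0, 0, 0],
  ],
  gripper=-1,
)

```text
clock: 3.93
tool_pos: [0.5434, -0.3174, 0.0227]
orientation: [[-0.003, 1.0, 0.002], [1.0, 0.003, -0.001], [-0.001, 0.002, -1.0]]
ft_force: [0.1, 0.7, 4.7]
finger_gap: 0.0461
grip_force: 30.0
```

Request:
send_rows(
  moves=[
    [0, 0, -0.5, 0, 0, 0],
    [0, 0, -0.75, 0, 0, 0],
    [0, 0, -0.75, 0, 0, 0],
    [0.5, -0.165, 0, 0, 0, 0],
    [0.7, -0.22, 0, 0, 0, 0],
    [0.7, -0.22, 0, 0, 0, 0],
    [0.7, -0.22, 0, 0, 0, 0],
    [0.7, -0.22, 0, 0, 0, 0],
    [0.7, -0.22, 0, 0, 0, 0],
    [0.7, -0.22, 0, 0, 0, 0],
    [0.46, -0.165, 0, 0, 0, 0],
    [0, 0, 0, 0, 0, 0],
  ],
)

```text
clock: 4.93
tool_pos: [0.4744, -0.1065, 0.1016]
orientation: [[-0.009, 1.0, -0.001], [1.0, 0.009, 0.001], [0.001, -0.001, -1.0]]
ft_force: [0.0, -0.1, -1.7]
finger_gap: 0.0464
grip_force: 31.6
```

Request:
send_rows(
  moves=[
    [0, 0, 0, 0, 0, 0],
    [0, 0, 0, 0, 0, 0],
    [0, 0, 0, 0, 0, 0],
  ],
)

```text
clock: 5.18
tool_pos: [0.4761, -0.1121, 0.1014]
orientation: [[-0.002, 1.0, 0.0], [1.0, 0.002, -0.001], [-0.001, 0.0, -1.0]]
ft_force: [0.1, -0.0, -1.8]
finger_gap: 0.0458
grip_force: 31.6
```

Run:
```python
from h import *
s=snap("1");c=s["side"][130:280,260:380];cv2.imwrite("pics/c1.png",cv2.resize(c,None,fx=4,fy=4,interpolation=cv2.INTER_CUBIC));st()
```

```text
5.28 [ 0.476  -0.112   0.1012] gap 0.0464 F 31.59180898714112 [ 0.5  0.5 -1.4] 
 [[-1.7e-03  1.0e+00  0.0e+00]
 [ 1.0e+00  1.7e-03 -2.0e-04]
 [-2.0e-04  0.0e+00 -1.0e+00]]
```

View pics/c1.png

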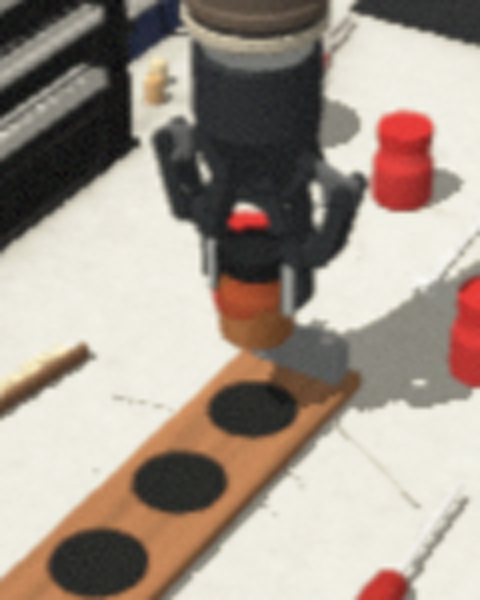

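The jar is held upright just short of disc d; its foot ellipse centre in the side picture is about (324,211).

Run:
```python
from h import *
print(ray("side",(324,211.2),.0785))
```

```text
[ 0.4781 -0.1139]
```

Request:
send_rows(
  moves=[
    [0.08, 0.04, 0.2, 0, 0, 0],
    [0, 0, 0.3, 0, 0, 0],
    [0, 0, 0.3, 0, 0, 0],
    [0, 0, 0.3, 0, 0, 0],
    [0, 0, 0.2, 0, 0, 0],
    [0, 0, 0.12, 0, 0, 0],
    [0, 0, 0.1, 0, 0, 0],
    [0, 0, 0, 0, 0, 0],
    [0, 0, 0, 0, 0, 0],
    [0, 0, 0, 0, 0, 0],
  ],
)

```text
clock: 6.12
tool_pos: [0.4778, -0.1078, 0.0409]
orientation: [[-0.003, 1.0, 0.001], [1.0, 0.003, -0.0], [-0.0, 0.001, -1.0]]
ft_force: [-0.3, -0.1, -0.8]
finger_gap: 0.0459
grip_force: 31.6
```

Another 2 mm down, then release and rise.

Request:
send_rows(
  moves=[
    [0, 0, 0.05, 0, 0, 0],
    [0, 0, 0, 0, 0, 0],
    [0, 0, 0, 0, 0, 0],
  ],
)

```text
clock: 6.37
tool_pos: [0.478, -0.1078, 0.039]
orientation: [[-0.003, 1.0, 0.001], [1.0, 0.003, -0.0], [-0.0, 0.001, -1.0]]
ft_force: [0.5, -0.7, 2.1]
finger_gap: 0.0465
grip_force: 31.9
```

Request:
send_rows(
  moves=[
    [0, 0, 0, 0, 0, 0],
    [0, 0, 0, 0, 0, 0],
    [0, 0, 0, 0, 0, 0],
    [0, 0, 0, 0, 0, 0],
    [0, 0, 0, 0, 0, 0],
    [0, 0, 0, 0, 0, 0],
    [0, 0, 0, 0, 0, 0],
    [0, 0, 0, 0, 0, 0],
  ],
  gripper=1,
)

```text
clock: 7.03
tool_pos: [0.4774, -0.1077, 0.0385]
orientation: [[-0.004, 1.0, 0.0], [1.0, 0.004, -0.0], [-0.0, 0.0, -1.0]]
ft_force: [0.1, 0.0, -0.3]
finger_gap: 0.0855
grip_force: 0.0
```

Request:
send_rows(
  moves=[
    [0, 0, -0.4, 0, 0, 0],
    [0, 0, -0.6, 0, 0, 0],
    [0, 0, -0.8, 0, 0, 0],
    [0, 0, -0.8, 0, 0, 0],
    [0, 0, -0.8, 0, 0, 0],
    [0, 0, 0, 0, 0, 0],
    [0, 0, 0, 0, 0, 0],
  ],
)

```text
clock: 7.62
tool_pos: [0.4785, -0.108, 0.1763]
orientation: [[-0.003, 1.0, 0.004], [1.0, 0.003, -0.001], [-0.001, 0.004, -1.0]]
ft_force: [-0.7, 0.8, 0.1]
finger_gap: 0.0854
grip_force: 0.0
```

Request:
send_rows(
  moves=[
    [-0.4, -0.2, 0, 0, 0, 0],
    [-0.7, -0.3, 0, 0, 0, 0],
    [-0.7, -0.3, 0, 0, 0, 0],
    [-0.7, -0.3, 0, 0, 0, 0],
    [-0.7, -0.3, 0, 0, 0, 0],
    [-0.7, -0.3, 0, 0, 0, 0],
    [-0.7, -0.3, 0, 0, 0, 0],
    [-0.7, -0.3, 0, 0, 0, 0],
    [-0.23, -0.2, 0, 0, 0, 0],
    [0, 0, 0, 0, 0, 0],
    [0, 0, 0, 0, 0, 0],
    [0, 0, 0, 0, 0, 0],
  ],
)

```text
clock: 8.62
tool_pos: [0.3783, -0.3281, 0.1736]
orientation: [[-0.004, 1.0, -0.001], [1.0, 0.004, 0.001], [0.001, -0.001, -1.0]]
ft_force: [0.2, -0.5, 0.8]
finger_gap: 0.0854
grip_force: 0.0
```

Run:
```python
from h import *
s=snap("2");st()
a=cv2.resize(s["side"][130:280,290:410],None,fx=4,fy=4,interpolation=cv2.INTER_CUBIC)
b=cv2.resize(s["top"][190:290,310:390],None,fx=4,fy=4,interpolation=cv2.INTER_CUBIC)
b=cv2.copyMakeBorder(b,0,200,0,0,cv2.BORDER_CONSTANT)
cv2.imwrite("pics/c2.png",np.hstack([a,b]))
```

```text
8.72 [ 0.3788 -0.328   0.1741] gap 0.0853 F 0.0 [ 1.2  0.4 -0.3] 
 [[-5.6e-03  1.0e+00 -2.0e-04]
 [ 1.0e+00  5.6e-03  8.0e-04]
 [ 8.0e-04 -2.0e-04 -1.0e+00]]
```

View pics/c2.png

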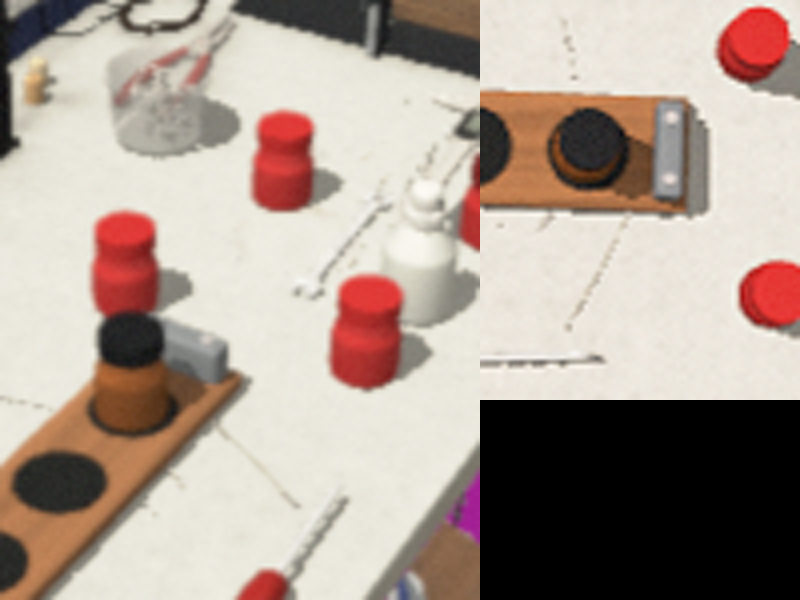

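The jar is centred on disc d (side crop: foot at (132,410) inside the disc). I expected the gripper to show above the squat bottle, so I'll check that.

Run:
```python
from h import *
print(proj("side",(.378,-.328,.174)),proj("top",(.378,-.328,.174)),proj("side",(.378,-.328,.3)))
cv2.imwrite("pics/s2.png",cv2.imread("pics/side2.png"))
```

```text
[400.1 151.9] [426.1 260.5] [405.8 105.1]
```

View pics/s2.png

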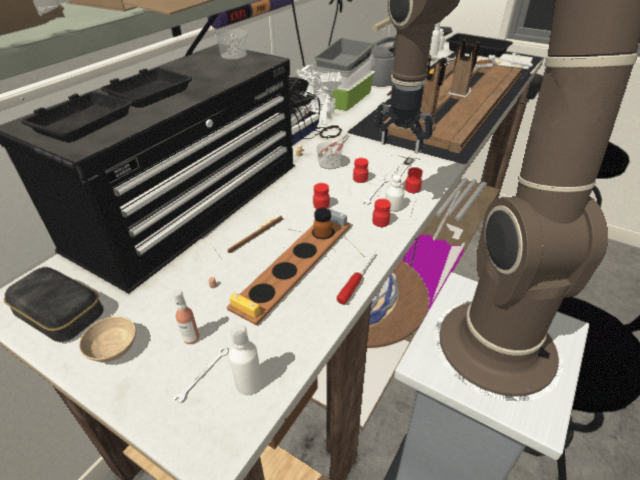

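The gripper is above the squat bottle, its fingertips at about (387,147) and (428,145). A quick reprojection check comes next.

Run:
```python
from h import *
for x in(.378-.05,.378+.05): print(proj("side",(x,-.328,.187)))
im=cv2.imread("pics/side2.png");cv2.imwrite("pics/c3.png",cv2.resize(im[90:220,350:460],None,fx=4.5,fy=4.5,interpolation=cv2.INTER_CUBIC))
```

```text
[418.9 152.3]
[383.1 142.6]
```

View pics/c3.png

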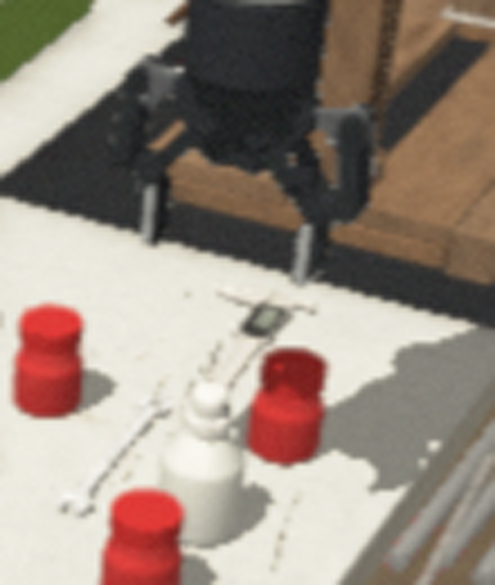

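The fingertips match the reprojection (383,144) and (417,152). Descend and grip.

Request:
send_rows(
  moves=[
    [0, 0, 0.3, 0, 0, 0],
    [0, 0, 0.5, 0, 0, 0],
    [0, 0, 0.5, 0, 0, 0],
    [0, 0, 0.5, 0, 0, 0],
    [0, 0, 0.5, 0, 0, 0],
    [0, 0, 0.5, 0, 0, 0],
    [0, 0, 0.4, 0, 0, 0],
    [0, 0, 0.2, 0, 0, 0],
    [0, 0, 0.1, 0, 0, 0],
    [0, 0, 0, 0, 0, 0],
    [0, 0, 0, 0, 0, 0],
    [0, 0, 0, 0, 0, 0],
  ],
)

```text
clock: 9.72
tool_pos: [0.3788, -0.3296, 0.0354]
orientation: [[-0.004, 1.0, 0.001], [1.0, 0.004, -0.001], [-0.001, 0.001, -1.0]]
ft_force: [-0.0, -0.9, 0.2]
finger_gap: 0.0854
grip_force: 0.0
```

Request:
send_rows(
  moves=[
    [0, 0, 0, 0, 0, 0],
    [0, 0, 0, 0, 0, 0],
    [0, 0, 0, 0, 0, 0],
    [0, 0, 0, 0, 0, 0],
    [0, 0, 0, 0, 0, 0],
    [0, 0, 0, 0, 0, 0],
    [0, 0, 0, 0, 0, 0],
    [0, 0, 0, 0, 0, 0],
    [0, 0, 0, 0, 0, 0],
    [0, 0, 0, 0, 0, 0],
  ],
  gripper=-1,
)

```text
clock: 10.55
tool_pos: [0.3785, -0.3296, 0.0352]
orientation: [[-0.003, 1.0, 0.001], [1.0, 0.003, -0.001], [-0.001, 0.001, -1.0]]
ft_force: [-0.3, 0.6, 6.7]
finger_gap: 0.0513
grip_force: 30.5
```

Request:
send_rows(
  moves=[
    [0, 0, -0.5, 0, 0, 0],
    [0, 0, -1, 0, 0, 0],
    [0, 0, -1, 0, 0, 0],
    [0.4, 0.12, 0, 0, 0, 0],
    [0.9, 0.3, 0, 0, 0, 0],
    [0.95, 0.3, 0, 0, 0, 0],
    [0.95, 0.3, 0, 0, 0, 0],
    [0.95, 0.3, 0, 0, 0, 0],
    [0.95, 0.3, 0, 0, 0, 0],
    [0.95, 0.3, 0, 0, 0, 0],
    [0.95, 0.3, 0, 0, 0, 0],
    [0.66, 0.27, 0, 0, 0, 0],
  ],
)

```text
clock: 11.55
tool_pos: [0.4769, -0.0187, 0.1347]
orientation: [[-0.006, 1.0, 0.0], [1.0, 0.006, 0.001], [0.001, 0.0, -1.0]]
ft_force: [1.3, -0.1, -1.4]
finger_gap: 0.0511
grip_force: 32.2
```

Request:
send_rows(
  moves=[
    [0, 0, 0, 0, 0, 0],
    [0, 0, 0, 0, 0, 0],
    [0, 0, 0, 0, 0, 0],
    [0, 0, 0, 0, 0, 0],
    [0, 0, 0, 0, 0, 0],
  ],
)

```text
clock: 11.97
tool_pos: [0.4763, -0.024, 0.1344]
orientation: [[-0.001, 1.0, -0.0], [1.0, 0.001, -0.001], [-0.001, -0.0, -1.0]]
ft_force: [0.3, 0.4, -1.8]
finger_gap: 0.0513
grip_force: 32.2
```

Request:
send_rows(
  moves=[
    [0.02, 0.04, 0.3, 0, 0, 0],
    [0, 0, 0.4, 0, 0, 0],
    [0, 0, 0.4, 0, 0, 0],
    [0, 0, 0.4, 0, 0, 0],
    [0, 0, 0.25, 0, 0, 0],
    [0, 0, 0.15, 0, 0, 0],
    [0, 0, 0.1, 0, 0, 0],
    [0, 0, 0.05, 0, 0, 0],
    [0, 0, 0, 0, 0, 0],
    [0, 0, 0, 0, 0, 0],
    [0, 0, 0, 0, 0, 0],
  ],
)

```text
clock: 12.88
tool_pos: [0.4788, -0.0217, 0.0531]
orientation: [[-0.003, 1.0, 0.001], [1.0, 0.003, -0.0], [-0.0, 0.001, -1.0]]
ft_force: [-0.0, -0.0, -0.6]
finger_gap: 0.0514
grip_force: 32.2
```

Weight is nearly on the disc already. 1.6 mm more, then release and rise.

Request:
send_rows(
  moves=[
    [-0.02, 0, 0.04, 0, 0, 0],
    [0, 0, 0, 0, 0, 0],
    [0, 0, 0, 0, 0, 0],
  ],
)

```text
clock: 13.13
tool_pos: [0.4789, -0.0224, 0.0515]
orientation: [[-0.003, 1.0, 0.001], [1.0, 0.003, -0.0], [-0.0, 0.001, -1.0]]
ft_force: [-0.3, 0.5, 4.2]
finger_gap: 0.0513
grip_force: 32.3
```

Request:
send_rows(
  moves=[
    [0, 0, 0, 0, 0, 0],
    [0, 0, 0, 0, 0, 0],
    [0, 0, 0, 0, 0, 0],
    [0, 0, 0, 0, 0, 0],
    [0, 0, 0, 0, 0, 0],
    [0, 0, 0, 0, 0, 0],
    [0, 0, 0, 0, 0, 0],
    [0, 0, 0, 0, 0, 0],
  ],
  gripper=1,
)

```text
clock: 13.8
tool_pos: [0.4783, -0.0225, 0.0508]
orientation: [[-0.003, 1.0, -0.0], [1.0, 0.003, -0.0], [-0.0, -0.0, -1.0]]
ft_force: [-0.1, 0.3, 0.7]
finger_gap: 0.0857
grip_force: 0.0
```

Request:
send_rows(
  moves=[
    [0, 0, -0.3, 0, 0, 0],
    [0, 0, -0.5, 0, 0, 0],
    [0, 0, -0.8, 0, 0, 0],
    [0, 0, -0.9, 0, 0, 0],
    [0, 0, -0.9, 0, 0, 0],
    [0, 0, -0.6, 0, 0, 0],
    [0, 0, 0, 0, 0, 0],
    [0, 0, 0, 0, 0, 0],
  ],
)

```text
clock: 14.47
tool_pos: [0.4791, -0.0226, 0.2122]
orientation: [[-0.003, 1.0, 0.003], [1.0, 0.003, -0.001], [-0.001, 0.003, -1.0]]
ft_force: [0.3, 0.1, -0.8]
finger_gap: 0.0855
grip_force: 0.0
```

Request:
send_rows(
  moves=[
    [0.5, 0.08, 0, 0, 0, 0],
    [0.9, 0.14, 0.1, 0, 0, 0],
    [0.9, 0.14, 0.1, 0, 0, 0],
    [0.9, 0.14, 0.1, 0, 0, 0],
    [0.9, 0.14, 0.1, 0, 0, 0],
    [0.9, 0.14, 0.1, 0, 0, 0],
    [0.9, 0.14, 0.1, 0, 0, 0],
    [0.9, 0.14, 0.1, 0, 0, 0],
    [0.9, 0.14, 0.1, 0, 0, 0],
    [0.64, 0.1, 0, 0, 0, 0],
    [0, 0, 0, 0, 0, 0],
    [0, 0, 0, 0, 0, 0],
  ],
)

```text
clock: 15.47
tool_pos: [0.5275, 0.3127, 0.1765]
orientation: [[-0.007, 1.0, -0.004], [1.0, 0.007, -0.001], [-0.001, -0.004, -1.0]]
ft_force: [-0.2, -0.8, -0.4]
finger_gap: 0.0854
grip_force: 0.0
```

Run:
```python
from h import *
s=snap("4");st()
a=cv2.resize(s["side"][180:360,140:360],None,fx=3,fy=3,interpolation=cv2.INTER_CUBIC)
cv2.imwrite("pics/c4.png",a)
```

```text
15.57 [0.5287 0.3099 0.1773] gap 0.085 F 0.0 [ 0.1 -0.6 -0.2] 
 [[-0.0031  1.     -0.002 ]
 [ 1.      0.0031 -0.002 ]
 [-0.002  -0.002  -1.    ]]
```

View pics/c4.png

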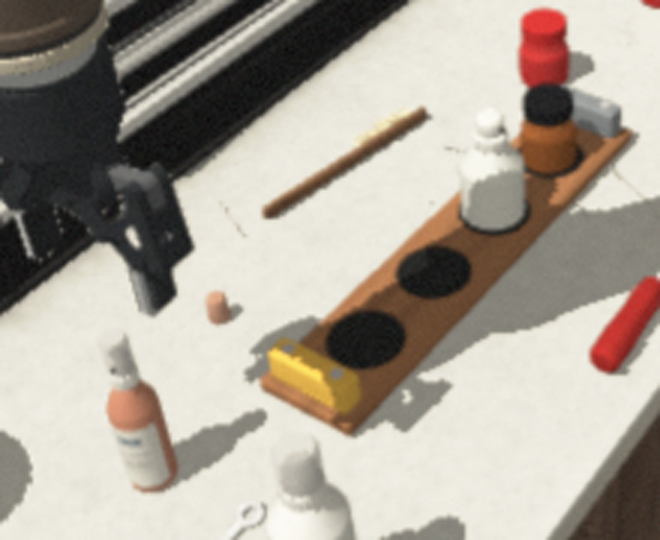

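The squat bottle is centred on disc c. The orange bottle's foot is at about (191.4,339.5) in the side picture.

Run:
```python
from h import *
print(ray("side",(191.4,339.5),0), proj("top",(.531,.311,.138)),proj("top",(.531,.311,0)))
# top crop: body shoulder/foot
print(ray("top",(150+205/5,185+85/5),.09))
```

```text
[0.532  0.3149] [180.8 195.8] [194.5 205.3]
[0.5241 0.2962]
```

Request:
send_rows(
  moves=[
    [0.06, 0.05, 0.3, 0, 0, 0],
    [0, 0, 0.5, 0, 0, 0],
    [0, 0, 0.5, 0, 0, 0],
    [0, 0, 0.5, 0, 0, 0],
    [0, 0, 0.4, 0, 0, 0],
    [0, 0, 0.35, 0, 0, 0],
    [0, 0, 0.2, 0, 0, 0],
    [0, 0, 0.1, 0, 0, 0],
    [0, 0, 0, 0, 0, 0],
    [0, 0, 0, 0, 0, 0],
    [0, 0, 0, 0, 0, 0],
  ],
)

```text
clock: 16.48
tool_pos: [0.5317, 0.3141, 0.0659]
orientation: [[-0.003, 1.0, 0.001], [1.0, 0.003, 0.001], [0.001, 0.001, -1.0]]
ft_force: [-0.2, 0.4, -0.2]
finger_gap: 0.0857
grip_force: 0.0
```

Request:
send_rows(
  moves=[
    [0, 0, 0, 0, 0, 0],
    [0, 0, 0, 0, 0, 0],
    [0, 0, 0, 0, 0, 0],
    [0, 0, 0, 0, 0, 0],
    [0, 0, 0, 0, 0, 0],
    [0, 0, 0, 0, 0, 0],
    [0, 0, 0, 0, 0, 0],
    [0, 0, 0, 0, 0, 0],
    [0, 0, 0, 0, 0, 0],
    [0, 0, 0, 0, 0, 0],
    [0, 0, 0, 0, 0, 0],
    [0, 0, 0, 0, 0, 0],
  ],
  gripper=-1,
  squeeze=25,
)

```text
clock: 17.48
tool_pos: [0.5313, 0.3137, 0.0651]
orientation: [[-0.003, 1.0, 0.0], [1.0, 0.003, 0.0], [0.0, 0.0, -1.0]]
ft_force: [-0.1, -0.7, 4.4]
finger_gap: 0.0325
grip_force: 25.9
```

Request:
send_rows(
  moves=[
    [0, 0, -0.5, 0, 0, 0],
    [0, 0, -0.8, 0, 0, 0],
    [0, 0, -0.7, 0, 0, 0],
    [-0.4, -0.08, 0, 0, 0, 0],
    [-0.8, -0.17, 0, 0, 0, 0],
    [-0.9, -0.19, 0, 0, 0, 0],
    [-0.9, -0.19, 0, 0, 0, 0],
    [-0.9, -0.19, 0, 0, 0, 0],
    [-0.9, -0.19, 0, 0, 0, 0],
    [-0.9, -0.19, 0, 0, 0, 0],
    [-0.6, -0.13, 0, 0, 0, 0],
    [0, 0, 0, 0, 0, 0],
  ],
)

```text
clock: 18.48
tool_pos: [0.4771, 0.0551, 0.1441]
orientation: [[0.004, 1.0, -0.003], [1.0, -0.004, -0.004], [-0.004, -0.003, -1.0]]
ft_force: [-0.2, -0.4, -0.8]
finger_gap: 0.0326
grip_force: 26.0
```

Request:
send_rows(
  moves=[
    [0, 0, 0, 0, 0, 0],
    [0, 0, 0, 0, 0, 0],
    [0, 0, 0, 0, 0, 0],
    [0, 0, 0, 0, 0, 0],
  ],
)

```text
clock: 18.82
tool_pos: [0.4789, 0.0629, 0.1448]
orientation: [[-0.006, 1.0, -0.0], [1.0, 0.006, 0.001], [0.001, -0.0, -1.0]]
ft_force: [0.7, -0.0, -0.1]
finger_gap: 0.0322
grip_force: 26.0
```

Run:
```python
from h import *
s=snap("5");st()
a=cv2.resize(s["side"][180:320,220:340],None,fx=4,fy=4,interpolation=cv2.INTER_CUBIC)
cv2.imwrite("pics/c5.png",a)
```

```text
18.92 [0.4788 0.0626 0.1448] gap 0.0327 F 26.045868694782257 [-0.5  0.6 -0.7] 
 [[-5.2e-03  1.0e+00 -2.0e-04]
 [ 1.0e+00  5.2e-03  4.0e-04]
 [ 4.0e-04 -2.0e-04 -1.0e+00]]
```

View pics/c5.png

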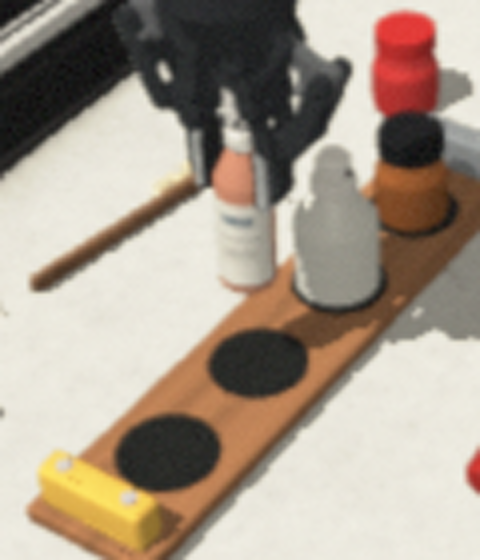

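The orange bottle is upright in the grip; its foot centre is at about (281.5,248.5) in the side picture.

Run:
```python
from h import *
print(ray("side",(281.5,248.5),.0797))
```

```text
[0.484  0.0595]
```

Request:
send_rows(
  moves=[
    [-0.02, 0, 0.3, 0, 0, 0],
    [0, 0, 0.4, 0, 0, 0],
    [0, 0, 0.4, 0, 0, 0],
    [0, 0, 0.2, 0, 0, 0],
    [0, 0, 0.15, 0, 0, 0],
    [0, 0, 0.1, 0, 0, 0],
    [0, 0, 0.02, 0, 0, 0],
    [0, 0, 0, 0, 0, 0],
    [0, 0, 0, 0, 0, 0],
    [0, 0, 0, 0, 0, 0],
  ],
)

```text
clock: 19.75
tool_pos: [0.4793, 0.0607, 0.0827]
orientation: [[-0.003, 1.0, 0.001], [1.0, 0.003, 0.0], [0.0, 0.001, -1.0]]
ft_force: [0.8, -0.6, -0.7]
finger_gap: 0.0328
grip_force: 26.0
```

Request:
send_rows(
  moves=[
    [0, -0.04, 0.04, 0, 0, 0],
    [0, 0, 0, 0, 0, 0],
    [0, 0, 0, 0, 0, 0],
  ],
)

```text
clock: 20.0
tool_pos: [0.4782, 0.0608, 0.0812]
orientation: [[-0.003, 1.0, 0.002], [1.0, 0.003, 0.0], [0.0, 0.002, -1.0]]
ft_force: [2.8, 0.4, 3.4]
finger_gap: 0.0326
grip_force: 24.7
```

Request:
send_rows(
  moves=[
    [0, 0, 0, 0, 0, 0],
    [0, 0, 0, 0, 0, 0],
    [0, 0, 0, 0, 0, 0],
    [0, 0, 0, 0, 0, 0],
    [0, 0, 0, 0, 0, 0],
    [0, 0, 0, 0, 0, 0],
    [0, 0, 0, 0, 0, 0],
    [0, 0, 0, 0, 0, 0],
  ],
  gripper=1,
)

```text
clock: 20.67
tool_pos: [0.4771, 0.0607, 0.0804]
orientation: [[-0.003, 1.0, -0.0], [1.0, 0.003, -0.0], [-0.0, -0.0, -1.0]]
ft_force: [0.1, 0.4, 0.1]
finger_gap: 0.0855
grip_force: 0.0
```

Request:
send_rows(
  moves=[
    [0, 0, -0.3, 0, 0, 0],
    [0, 0, -0.5, 0, 0, 0],
    [0, 0, -0.7, 0, 0, 0],
    [0, 0, -0.9, 0, 0, 0],
    [0, 0, -0.8, 0, 0, 0],
    [0, 0, 0, 0, 0, 0],
    [0, 0, 0, 0, 0, 0],
    [0, 0, 0, 0, 0, 0],
  ],
)

```text
clock: 21.33
tool_pos: [0.4769, 0.0604, 0.2081]
orientation: [[-0.003, 1.0, -0.0], [1.0, 0.003, -0.0], [-0.0, -0.0, -1.0]]
ft_force: [-0.6, -0.7, -0.2]
finger_gap: 0.0855
grip_force: 0.0
```

Request:
send_rows(
  moves=[
    [0.4, -0.15, 0, 0, 0, 0],
    [0.8, -0.32, 0, 0, 0, 0],
    [0.85, -0.35, 0, 0, 0, 0],
    [0.85, -0.35, 0, 0, 0, 0],
    [0.85, -0.35, 0, 0, 0, 0],
    [0.85, -0.35, 0, 0, 0, 0],
    [0.85, -0.35, 0, 0, 0, 0],
    [0.85, -0.35, 0, 0, 0, 0],
    [0.44, -0.18, 0, 0, 0, 0],
    [0, 0, 0, 0, 0, 0],
    [0, 0, 0, 0, 0, 0],
    [0, 0, 0, 0, 0, 0],
  ],
)

```text
clock: 22.33
tool_pos: [0.3663, 0.3286, 0.2072]
orientation: [[-0.003, 1.0, -0.002], [1.0, 0.003, -0.002], [-0.002, -0.002, -1.0]]
ft_force: [-0.1, -0.1, -0.1]
finger_gap: 0.0854
grip_force: 0.0
```

Request:
send_rows(
  moves=[
    [0, 0, 0, 0, 0, 0],
    [0, 0, 0, 0, 0, 0],
    [0, 0, 0, 0, 0, 0],
  ],
)

```text
clock: 22.58
tool_pos: [0.3669, 0.3289, 0.2083]
orientation: [[-0.001, 1.0, 0.0], [1.0, 0.001, -0.001], [-0.001, 0.0, -1.0]]
ft_force: [0.2, -0.1, 0.6]
finger_gap: 0.0854
grip_force: 0.0
```

Run:
```python
from h import *
s=snap("6");st()
a=cv2.resize(s["side"][180:410,150:360],None,fx=2.6,fy=2.6,interpolation=cv2.INTER_CUBIC)
cv2.imwrite("pics/c6.png",a)
```

```text
22.68 [0.3667 0.3293 0.2085] gap 0.0855 F 0.0 [ 0.6 -0.4 -0.1] 
 [[-2.2e-03  1.0e+00  2.0e-04]
 [ 1.0e+00  2.2e-03 -2.0e-04]
 [-2.0e-04  2.0e-04 -1.0e+00]]
```

View pics/c6.png

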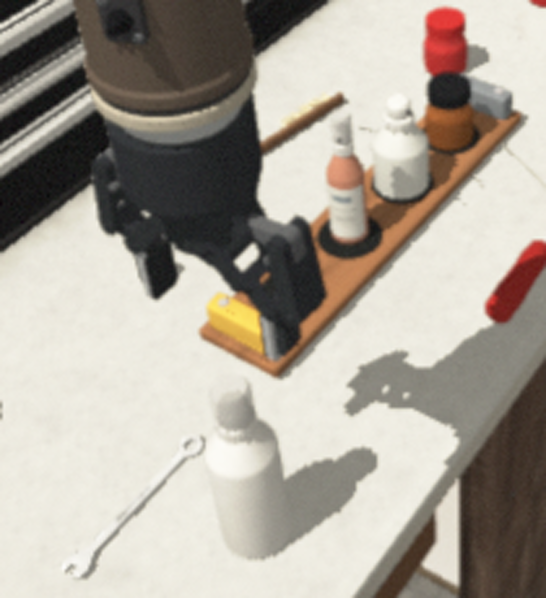

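The orange bottle stands centred on disc b. The white bottle's foot is at about (247.7,386) in the side picture.

Run:
```python
from h import *
print(ray("side",(247.7,385.8),0))
```

```text
[0.3662 0.3369]
```

Request:
send_rows(
  moves=[
    [0, 0, 0.3, 0, 0, 0],
    [0, 0, 0.5, 0, 0, 0],
    [0, 0, 0.5, 0, 0, 0],
    [0, 0, 0.4, 0, 0, 0],
    [0, 0, 0.4, 0, 0, 0],
    [0, 0, 0.4, 0, 0, 0],
    [0, 0, 0.2, 0, 0, 0],
    [0, 0, 0.1, 0, 0, 0],
    [0, 0, 0, 0, 0, 0],
    [0, 0, 0, 0, 0, 0],
    [0, 0, 0, 0, 0, 0],
  ],
)

```text
clock: 23.6
tool_pos: [0.3668, 0.3303, 0.0973]
orientation: [[-0.003, 1.0, 0.001], [1.0, 0.003, 0.001], [0.001, 0.001, -1.0]]
ft_force: [0.4, 0.1, 0.0]
finger_gap: 0.0855
grip_force: 0.0
```

Request:
send_rows(
  moves=[
    [0.04, 0, 0.08, 0, 0, 0],
    [0, 0, 0, 0, 0, 0],
    [0, 0, 0, 0, 0, 0],
  ],
)

```text
clock: 23.85
tool_pos: [0.3664, 0.3316, 0.0935]
orientation: [[-0.003, 1.0, 0.0], [1.0, 0.003, 0.0], [0.0, 0.0, -1.0]]
ft_force: [0.6, -0.3, 0.4]
finger_gap: 0.0852
grip_force: 0.0
```

Request:
send_rows(
  moves=[
    [0, 0, 0, 0, 0, 0],
    [0, 0, 0, 0, 0, 0],
    [0, 0, 0, 0, 0, 0],
    [0, 0, 0, 0, 0, 0],
    [0, 0, 0, 0, 0, 0],
    [0, 0, 0, 0, 0, 0],
    [0, 0, 0, 0, 0, 0],
    [0, 0, 0, 0, 0, 0],
    [0, 0, 0, 0, 0, 0],
    [0, 0, 0, 0, 0, 0],
  ],
  gripper=-1,
  squeeze=35,
)

```text
clock: 24.68
tool_pos: [0.3665, 0.3317, 0.0935]
orientation: [[-0.003, 1.0, 0.0], [1.0, 0.003, 0.0], [0.0, 0.0, -1.0]]
ft_force: [-0.3, -1.1, 5.7]
finger_gap: 0.0483
grip_force: 35.9
```

Request:
send_rows(
  moves=[
    [0, 0, -0.5, 0, 0, 0],
    [0, 0, -0.8, 0, 0, 0],
    [0, 0, -0.7, 0, 0, 0],
    [-0.3, 0.18, 0, 0, 0, 0],
    [-0.7, 0.43, 0, 0, 0, 0],
    [-0.75, 0.45, 0, 0, 0, 0],
    [-0.75, 0.45, 0, 0, 0, 0],
    [-0.75, 0.45, 0, 0, 0, 0],
    [-0.75, 0.45, 0, 0, 0, 0],
    [-0.4, 0.25, 0, 0, 0, 0],
    [-0.22, 0.15, 0, 0, 0, 0],
    [0, 0, 0, 0, 0, 0],
  ],
)

```text
clock: 25.68
tool_pos: [0.4801, 0.1448, 0.1727]
orientation: [[0.0, 1.0, -0.001], [1.0, -0.0, -0.001], [-0.001, -0.001, -1.0]]
ft_force: [-0.5, 0.4, -1.5]
finger_gap: 0.0482
grip_force: 37.0
```

Request:
send_rows(
  moves=[
    [0, 0, 0, 0, 0, 0],
    [0, 0, 0, 0, 0, 0],
    [0, 0, 0, 0, 0, 0],
    [0, 0, 0, 0, 0, 0],
  ],
)

```text
clock: 26.02
tool_pos: [0.4786, 0.1485, 0.1733]
orientation: [[-0.006, 1.0, -0.0], [1.0, 0.006, 0.0], [0.0, -0.0, -1.0]]
ft_force: [0.3, -0.0, -2.3]
finger_gap: 0.048
grip_force: 37.0
```

Run:
```python
from h import *
s=snap("7");st()
a=cv2.resize(s["side"][180:340,200:340],None,fx=3.6,fy=3.6,interpolation=cv2.INTER_CUBIC)
cv2.imwrite("pics/c7.png",a)
```

```text
26.12 [0.4789 0.148  0.1733] gap 0.0479 F 37.00469791889191 [-0.2 -0.1 -0.8] 
 [[-5.1e-03  1.0e+00  1.0e-04]
 [ 1.0e+00  5.1e-03  1.0e-04]
 [ 1.0e-04  1.0e-04 -1.0e+00]]
```

View pics/c7.png

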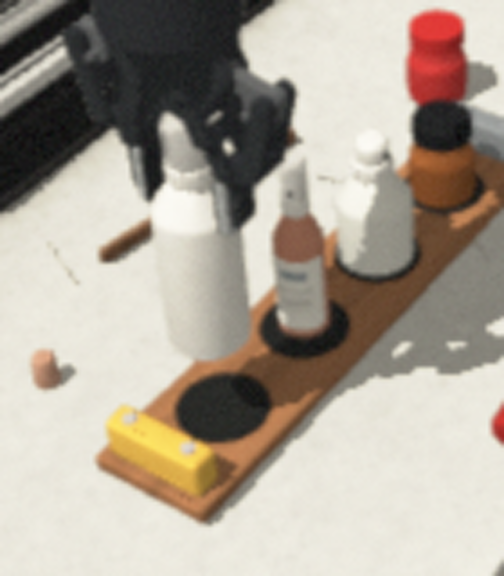

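The white bottle is held upright over disc a, clear of the orange one. Lower it.

Request:
send_rows(
  moves=[
    [0, 0, 0.3, 0, 0, 0],
    [0, 0, 0.4, 0, 0, 0],
    [0, 0, 0.4, 0, 0, 0],
    [0, 0, 0.2, 0, 0, 0],
    [0, 0, 0.15, 0, 0, 0],
    [0, 0, 0.08, 0, 0, 0],
    [0, 0, 0.02, 0, 0, 0],
    [0, 0, 0, 0, 0, 0],
    [0, 0, 0, 0, 0, 0],
    [0, 0, 0, 0, 0, 0],
  ],
)

```text
clock: 26.95
tool_pos: [0.4797, 0.1472, 0.1119]
orientation: [[-0.003, 1.0, 0.001], [1.0, 0.003, 0.0], [0.0, 0.001, -1.0]]
ft_force: [0.0, -0.1, -1.1]
finger_gap: 0.0478
grip_force: 37.0
```

Request:
send_rows(
  moves=[
    [0, 0, 0.03, 0, 0, 0],
    [0, 0, 0.03, 0, 0, 0],
    [0, 0, 0, 0, 0, 0],
    [0, 0, 0, 0, 0, 0],
  ],
)

```text
clock: 27.28
tool_pos: [0.4799, 0.1473, 0.1098]
orientation: [[-0.003, 1.0, 0.001], [1.0, 0.003, 0.0], [0.0, 0.001, -1.0]]
ft_force: [-1.8, -1.0, 8.0]
finger_gap: 0.048
grip_force: 37.6
```

Request:
send_rows(
  moves=[
    [0, 0, 0, 0, 0, 0],
    [0, 0, 0, 0, 0, 0],
    [0, 0, 0, 0, 0, 0],
    [0, 0, 0, 0, 0, 0],
    [0, 0, 0, 0, 0, 0],
    [0, 0, 0, 0, 0, 0],
    [0, 0, 0, 0, 0, 0],
    [0, 0, 0, 0, 0, 0],
  ],
  gripper=1,
)

```text
clock: 27.95
tool_pos: [0.4793, 0.1471, 0.1088]
orientation: [[-0.003, 1.0, -0.0], [1.0, 0.003, 0.0], [0.0, -0.0, -1.0]]
ft_force: [0.3, 0.3, 0.9]
finger_gap: 0.0855
grip_force: 0.0
```

Request:
send_rows(
  moves=[
    [0, 0, -0.3, 0, 0, 0],
    [0, 0, -0.5, 0, 0, 0],
    [0, 0, -0.7, 0, 0, 0],
    [0, 0, -0.7, 0, 0, 0],
    [0, 0, -0.5, 0, 0, 0],
    [0, -0.6, 0, 0, 0, 0],
    [0, -0.9, 0, 0, 0, 0],
    [0, -0.9, 0, 0, 0, 0],
    [0, -0.6, 0, 0, 0, 0],
    [0, 0, 0, 0, 0, 0],
    [0, 0, 0, 0, 0, 0],
    [0, 0, 0, 0, 0, 0],
  ],
)

```text
clock: 28.95
tool_pos: [0.3603, 0.1468, 0.2178]
orientation: [[-0.003, 1.0, 0.002], [1.0, 0.003, 0.0], [0.0, 0.002, -1.0]]
ft_force: [0.8, -0.3, 0.4]
finger_gap: 0.0855
grip_force: 0.0
```

Run:
```python
from h import *
s=snap("8");st()
a=cv2.resize(s["side"][180:330,220:350],None,fx=4,fy=4,interpolation=cv2.INTER_CUBIC)
cv2.imwrite("pics/c8.png",a)
```

```text
29.05 [0.3604 0.1468 0.2173] gap 0.0856 F 0.0 [ 0.   0.2 -0.4] 
 [[-2.8e-03  1.0e+00  6.0e-04]
 [ 1.0e+00  2.8e-03  7.0e-04]
 [ 7.0e-04  6.0e-04 -1.0e+00]]
```

View pics/c8.png

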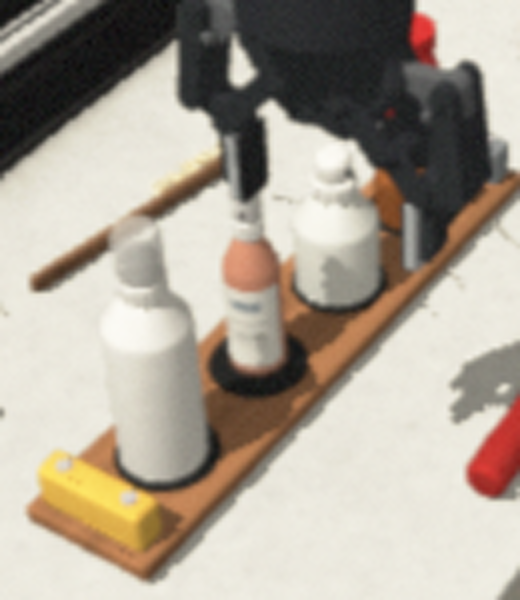

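White is centred on disc a and orange on disc b. One last look from the top camera.

Run:
```python
from h import *
im=cv2.imread("pics/top8.png");cv2.imwrite("pics/c9.png",cv2.resize(im[190:260,220:372],None,fx=5,fy=5,interpolation=cv2.INTER_CUBIC))
for k,x,y,h in(("white",.479,.147,.162),("orange",.478,.0616,.138),("squat",.478,-.023,.1),("jar",.4775,-.108,.065)):
    p=proj("top",(x,y,.016+h));print(k,(p-[220,190])*5)
```

```text
white [ 94.  123.5]
orange [267.  137.5]
squat [432.5 153.5]
jar [588.  168.5]
```

View pics/c9.png

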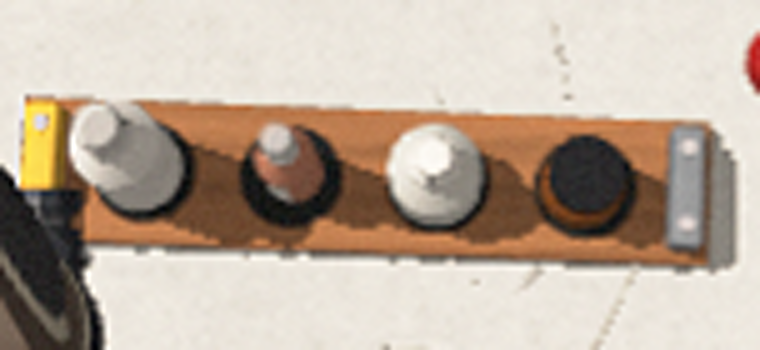

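All four caps are within about 5 mm of where they should be. Handing in.

```bash
python3 -c "
from plant import ticket;print(ticket.sign_off())"
```

```text
the job is handed in; nothing more can be done
None
```

I handed the job in at about 29 s on the robot's clock: all four stand upright and released on their discs, in order from the yellow stop white, orange, squat, amber jar. The last pictures put each within about 5 mm of its disc centre; the sign-off returned no verdict.

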